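# Spanners back on the rack in order of size

### The arm

A 7-joint arm with a two-finger parallel gripper is mounted at the origin on a cart in front of the work surface, level with it; the furniture and walls round the work are solid. World frame = base frame: x ahead of the robot, y to its left, z up, the work surface at z = 0. Lengths are in m, angles in rad, forces in N, time in s.
With the tool pointing down it reaches from about 0.4 to 0.85 m from the base axis. Payload 10.4 kg.
Tool frame: the origin (TCP) lies between the finger pads; the fingertips stand ahead of it and the grasp point (between the pads) lies 5 mm behind it (manip.tip_extent is the z of the fingertips in the tool frame, in m); z points along the fingers, y is the line along which they close (so a half turn about z gives the same grasp; the last joint's range is limited). The gripper opens to 85 mm and grips with 20 to 120 N. Pads are 22 mm wide; open, the fingers measure 114 mm over their backs; the gripper's body (76 mm by 85 mm) begins 54 mm behind the grasp point. The pads swing forward as they close: fully open they stand 13 mm farther back than shut.
Start: joints at [1.309, 0.332, -0.065, 1.46, 0.022, 1.35, -0.088], TCP at [0.148, -0.607, 0.224] pointing down, gripper open.
Joint ranges: [-2.6, 2.6], [-0.5, 2.12], [-1.47, 1.34], [0.16, 2.42], [-1.27, 4.41], [0.06, 2.06], [-2.6, 2.6]. Speed limits (rad/s): [2.22, 2.22, 2.79, 2.79, 3.14, 3.14, 3.14].

### API

Orientations are given as a unit quaternion [x, y, z, w].
In Python, from workcell import status, viewer, manip gives the robot as it stands.
- The arm moves only by the tool play_rows, never from a script. Its argument "plan" is one flat list of numbers, 7 for each row, row after row: the turn, a rotation vector about the tool's x, y, z in degrees, then the shift along the tool's x, y, z in m, then the opening, from 0 (shut) to 1 (fully open). In form: [ax, ay, az, dx, dy, dz, grip, ax, ay, az, dx, dy, dz, grip, ...]. A call has 1 to 20 rows; each row is the pose to reach, as a shift and turn from the pose commanded when the call began, along the tool's axes at that moment; what a row does not reach only later rows make up. A row lasts 1/8 s, in which the tool goes at most 62.5 mm and 10.7 degrees, less where a joint would pass 70% of its speed; a pose out of reach is approached as far as the arm can. A call with a gripper value outside its range is refused whole. The fingers move at their own pace and stop on an object; "squeeze" is the grip in N (left out, the last holds). Time passes only in rows, so rows that repeat a pose let the fingers close. It gives the time, the measured TCP pose, the force, the opening and the grip force at its end, in the units of the state.
- status.get_obs(): the state, without advancing time (a new reading comes with each control period).
- viewer.camera(name): name is "scene" or "top"; returns the picture (480x640x3 uint8, red, green, blue); there is no depth.
- viewer.camera_model(name): a dict with "fx", "fy", "cx", "cy" (pixels), "D" ([k1, k2, p1, p2, k3] as OpenCV has them; the pictures are not rectified), "R" (3x3) and "t" (3): a world point X has camera coordinates R X + t. Camera axes: x right, y down, z forward; pixel columns grow to the right and rows downward; lengths in m; the calibration is good to about 2 mm. A picture is of the moment at which its call begins. camera_model takes no time and is no camera call.
- manip.hand_in(): hands the job in; it is judged then, once.
The state is a dict: "clock": time; "joint_pos": joint angles; "joint_velocities": joint speeds; "tau": joint torques, N m; "position": TCP position; "ee_rot": TCP orientation; "ft_force": force on the tool from outside, world axes, zero at the start; "torque": the same for the moment, N m; "grip_width": opening from 0.0 (shut) to 1.0 (fully open); "grasp_force": force on a finger pad.
Only numpy, scipy, OpenCV 4.12 (cv2) and the standard library are available. Lean on these libraries where they do the work, as an engineer would, in place of code of your own. Each camera call takes 0.05 s, during which the arm holds its last target. There are 200 camera calls.

### The job

Put the four loose spanners back on the spanner rack in order of size: the largest in the slot next to the red disc, then ever smaller, so that the smallest lies next to the white disc. Lay each flat across both bars, along the middle of its own slot and centred lengthwise over the bars, either way round, and leave the tape roll, the black knob and the small blue box where they are.

Things in the scene. Friction and masses are not known exactly. Their poses are not given: they have to be found in the camera images.
- spanner_10: smallest of four steel combination spanners, 127 mm long, jaw 24 mm wide, shank 8 mm wide. Origin at mid-length at the underside of its ends; x along the shank, open jaw at -x, ring at +x; z up. Lying flat, shank 1 to 6 mm above the origin, ends 0 to 10 mm. Shank clear for 36 mm either side of the origin
- spanner_12: second smallest of four steel combination spanners, 165 mm long, jaw 34 mm wide, shank 10 mm wide. Origin at mid-length at the underside of its ends; x along the shank, open jaw at -x, ring at +x; z up. Lying flat, shank 1 to 6 mm above the origin, ends 0 to 10 mm. Shank clear for 36 mm either side of the origin
- spanner_19: second largest of four steel combination spanners, 215 mm long, jaw 48 mm wide, shank 14 mm wide. Origin at mid-length at the underside of its ends; x along the shank, open jaw at -x, ring at +x; z up. Lying flat, shank 1 to 6 mm above the origin, ends 0 to 10 mm. Shank clear for 36 mm either side of the origin
- spanner_22: largest of four steel combination spanners, 262 mm long, jaw 54 mm wide, shank 16 mm wide. Origin at mid-length at the underside of its ends; x along the shank, open jaw at -x, ring at +x; z up. Lying flat, shank 1 to 6 mm above the origin, ends 0 to 10 mm. Shank clear for 36 mm either side of the origin
- rack: fixed wooden board 96 x 330 x 10 mm (x, y, z) with two 6 mm aluminium bars along y at x = -24 and 24, tops at z = 30 mm. 6 mm black pins on the bars (tops at z = 43, y = -124, -62, 0, 62, 124) part 4 slots; their centres, marked by ticks, are at y = -93, -31, 31, 93. A spanner lies along x across both bars, its origin at z = 29. Origin: centre of the underside, on the bench; z up
- red_disc: red plastic disc, 26 mm across, 6 mm thick, fixed on the rack's board at one end of the row of slots (rack y = +147 or -147 mm, varies); the other end has the white disc. Origin: centre of its underside
- white_disc: white plastic disc, 26 mm across, 6 mm thick, fixed on the rack's board at one end of the row of slots (rack y = +147 or -147 mm, varies); the other end has the red disc. Origin: centre of its underside
- ptfe_tape: bystander: small white tape roll with a blue rim, 52 mm across, 12 mm high. Origin under its centre
- steam_knob: bystander: black round knob, 44 mm across, 39 mm high. Origin under its centre
- oring_box: bystander: small blue box with a cream lid, 53 x 78 x 30 mm. Origin under its centre
Things that resemble listed ones, but are neither listed nor needed, are in the scene too. What is shaped like the spanner_10 but orange is not meant.

How it is judged:
At the end, for the whole second after the job is handed in: Sizes fall from the red disc to the white; each spanner lies face up on both bars, origin within 15 mm of its slot's centre line, 14 mm of the rack's middle lengthwise and 4 mm of 29 mm height, within 0.2 rad of the slot's direction, tilt under 0.12 rad; all at rest (((y of red_disc in the frame of rack above 0 m and y of spanner_10 in the frame of rack between -0.108 and -0.078 m and y of spanner_12 in the frame of rack between -0.046 and -0.016 m and y of spanner_19 in the frame of rack between 0.016 and 0.046 m and y of spanner_22 in the frame of rack between 0.078 and 0.108 m) or (y of red_disc in the frame of rack below 0 m and y of spanner_10 in the frame of rack between 0.078 and 0.108 m and y of spanner_12 in the frame of rack between 0.016 and 0.046 m and y of spanner_19 in the frame of rack between -0.046 and -0.016 m and y of spanner_22 in the frame of rack between -0.108 and -0.078 m)) and x of spanner_10 in the frame of rack between -0.014 and 0.014 m and z of spanner_10 in the frame of rack between 0.025 and 0.033 m and angle between the x axis of each of spanner_10, spanner_12, spanner_19, spanner_22 and the x axis of rack, either way round below 0.2 rad and angle between each of spanner_10, spanner_12, spanner_19, spanner_22's own z axis and vertical below 0.12 rad and linear speed of each of spanner_10, spanner_12, spanner_19, spanner_22 below 0.02 m/s and angular speed of each of spanner_10, spanner_12, spanner_19, spanner_22 below 0.2 rad/s and x of spanner_12 in the frame of rack between -0.014 and 0.014 m and z of spanner_12 in the frame of rack between 0.025 and 0.033 m and x of spanner_19 in the frame of rack between -0.014 and 0.014 m and z of spanner_19 in the frame of rack between 0.025 and 0.033 m and x of spanner_22 in the frame of rack between -0.014 and 0.014 m and z of spanner_22 in the frame of rack between 0.025 and 0.033 m); the robot touches nothing.
It fails at once if the tape roll is displaced by more than 20 mm (distance of ptfe_tape from where it was at the start of the episode above 0.02 m).
It fails at once if the black knob is displaced by more than 20 mm (distance of steam_knob from where it was at the start of the episode above 0.02 m).
It fails at once if the small blue box is displaced by more than 20 mm (distance of oring_box from where it was at the start of the episode above 0.02 m).
It also fails if it takes over 134 s, if anything falls off the work surface, if the arm or the gripper's body presses on something with over 40 N, if the wrist force passes 120 N, or if a joint passes its speed limit or range.

## Working session

There is one attempt and no reset: what is moved stays moved. The work goes in short steps, Python scripts to look and compute and a tool call to move; the robot and the scene stay as the last step left them, time stands still between calls to the robot, and variables do not carry over. Pictures are saved under pics/ and viewed, at most 14 in all, crops included, and the job is handed in when it is done.

Besides the shell and the picture viewer there is one more tool, called in YAML: its name, and indented under it one key for each argument. play_rows: Moves the arm, as the interface text tells. Its arguments: {"type":"object","properties":{"plan":{"type":"array","items":{"type":"number"}},"squeeze":{"type":"number"}},"required":["plan"]}

```bash
mkdir -p pics; python3 - <<'E'
from workcell import status, viewer, manip
import cv2
for n in ("scene","top"):
    im=viewer.camera(n); cv2.imwrite(f"pics/{n}0.png",im[:,:,::-1])
    m=viewer.camera_model(n); print(n,m)
print(status.get_obs(), manip.tip_extent)
E
```

```text
scene {'fx': 487.38028118972466, 'fy': 487.38028118972466, 'cx': 325.39040653299526, 'cy': 235.7323012859018, 'D': array([-0.10513969,  0.        ,  0.        ,  0.        ,  0.        ]), 'R': array([[-0.82695542, -0.56224323, -0.00522346],
       [-0.42948922,  0.63764008, -0.63949523],
       [ 0.36288255, -0.52659062, -0.76877732]]), 't': array([0.52958998, 0.26191103, 0.89279277])}
top {'fx': 611.176585441195, 'fy': 611.176585441195, 'cx': 328.3852746901224, 'cy': 238.6657353215615, 'D': array([0.00075817, 0.        , 0.        , 0.        , 0.        ]), 'R': array([[ 0.00907937, -0.99991121,  0.00975421],
       [-0.99375572, -0.01010745, -0.11111891],
       [ 0.11120764, -0.00868441, -0.99375925]]), 't': array([0.03237471, 0.64205325, 1.4503574 ])}
{'clock': 0.1, 'joint_pos': array([ 1.30939468,  0.332819  , -0.06471194,  1.46083174,  0.02158183,
        1.34989881, -0.08850791]), 'joint_velocities': array([ 7.76119353e-05, -3.73976741e-04,  5.60826318e-04,  5.24622799e-04,
        3.50144038e-05, -5.22551067e-04,  5.62320090e-04]), 'tau': array([ 1.97343485e-03, -6.26748276e+01,  4.93416516e-02, -3.92432106e+01,
        1.62920292e-02,  6.93162525e-03, -4.69116543e-06]), 'position': array([ 0.14776768, -0.6069363 ,  0.22350129]), 'ee_rot': array([ 9.92878914e-01,  1.19126255e-01, -9.21799907e-05, -6.24428518e-04]), 'ft_force': array([-0.20850081, -0.10308251, -0.25748464]), 'torque': array([-0.0405984 ,  0.03242516,  0.0027612 ]), 'grasp_force': 0.0, 'grip_width': 1.000382004008304} 0.014
```

View pics/top0.png

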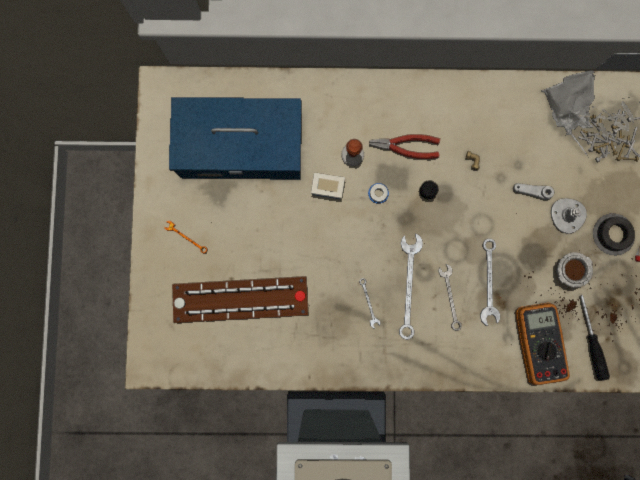

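View pics/scene0.png

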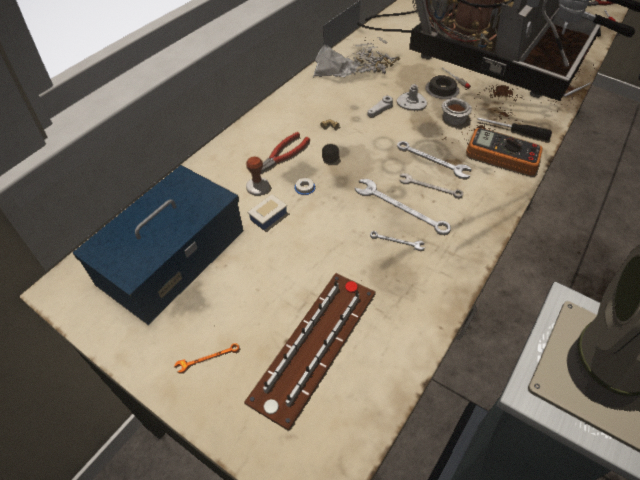

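The top view shows the rack at about px (240,300), with the red disc at (300,296) and the white one at (180,302). The spanners are 10 at (370,303), 22 at (409,287), 12 at (449,297) and 19 at (489,282). The scene view agrees, and nothing blocks the arm nearby.

```bash
cat > h.py <<'E'
import numpy as np, cv2
from workcell import status, viewer, manip
def ray(n,px,z):
    m=viewer.camera_model(n); K=np.array([[m['fx'],0,m['cx']],[0,m['fy'],m['cy']],[0,0,1]])
    p=cv2.undistortPoints(np.float64(px).reshape(-1,1,2),K,m['D']).reshape(-1,2)
    d=np.c_[p,np.ones(len(p))]@m['R']; c=-m['R'].T@m['t']
    return c+d*((z-c[2])/d[:,2])[:,None]
def rect(n,mask,z):
    """mask's largest blob -> centre, long-axis yaw (deg), length, width on plane z"""
    cs,_=cv2.findContours(mask,0,cv2.CHAIN_APPROX_NONE); c=max(cs,key=cv2.contourArea)
    w=ray(n,c.reshape(-1,2),z)[:,:2].astype(np.float32)*1000
    b=cv2.boxPoints(cv2.minAreaRect(w)); e=[b[1]-b[0],b[2]-b[1]]
    L=max(e,key=np.linalg.norm); S=min(e,key=np.linalg.norm)
    return b.mean(0).round(1),round(np.degrees(np.arctan2(L[1],L[0]))%180,1),np.linalg.norm(L).round(),np.linalg.norm(S).round()
def spmask(im,roi):
    x0,y0,x1,y1=roi; hsv=cv2.cvtColor(im,cv2.COLOR_RGB2HSV); d=im.astype(int)
    m=np.zeros(im.shape[:2],np.uint8)
    m[y0:y1,x0:x1]=((d[...,0]-d[...,2])<SAT)[y0:y1,x0:x1]*255
    return m
SAT=18
E
python3 - <<'E'
from h import *
im=viewer.camera("top"); s=viewer.camera("scene")
T={10:(352,270,388,336),22:(392,225,430,345),12:(434,255,468,336),19:(474,230,508,333)}
dif=im[...,0].astype(int)-im[...,2]
print("bg diff",np.percentile(dif[240:330,352:508],[2,10,30,50,90]))
for k,r in T.items(): print(k,rect("top",spmask(im,r),.006))
h=cv2.cvtColor(im,cv2.COLOR_RGB2HSV)
br=np.zeros(im.shape[:2],np.uint8); br[265:335,160:320]=(im[265:335,160:320].max(-1)<125)*255
br=cv2.morphologyEx(br,cv2.MORPH_CLOSE,np.ones((9,9)))
print("rack",rect("top",br,.010))
for n,I in(("top",im),("scene",s)):
    d=I.astype(int); 
    red=((d[...,0]>120)&(d[...,1]<60)&(d[...,2]<60)).astype(np.uint8)*255
    wh=((d.min(-1)>190)).astype(np.uint8)*255
    if n=="top": roi=(160,270,320,330)
    else: roi=(240,270,380,430)
    q=np.zeros_like(red); q[roi[1]:roi[3],roi[0]:roi[2]]=1
    for c,m in(("red",red*q),("white",wh*q)):
        print(n,c,rect(n,m,.016))
cv2.imwrite("pics/m.png",cv2.resize(np.maximum.reduce([spmask(im,r) for r in T.values()]+[br])[200:360,150:520],None,fx=2,fy=2))
E
```

```text
bg diff [ 0. 10. 30. 32. 35.]
10 (array([487.4, -59.9], dtype=float32), np.float32(19.4), np.float32(125.0), np.float32(26.0))
22 (array([ 529.9, -165.2], dtype=float32), np.float32(178.5), np.float32(259.0), np.float32(52.0))
12 (array([ 503.4, -259.5], dtype=float32), np.float32(8.6), np.float32(163.0), np.float32(33.0))
19 (array([ 542.3, -360. ], dtype=float32), np.float32(178.9), np.float32(212.0), np.float32(47.0))
rack (array([495.7, 252.3], dtype=float32), np.float32(94.0), np.float32(333.0), np.float32(102.0))
top red (array([503.8, 107.5], dtype=float32), np.float32(90.5), np.float32(22.0), np.float32(22.0))Traceback (most recent call last):
  File "<stdin>", line 19, in <module>
  File "h.py", line 10, in rect
    cs,_=cv2.findContours(mask,0,cv2.CHAIN_APPROX_NONE); c=max(cs,key=cv2.contourArea)
                                                           ~~~^^^^^^^^^^^^^^^^^^^^^^^^
ValueError: max() iterable argument is empty
```

```bash
python3 - <<'E'
from h import *
im=viewer.camera("top"); s=viewer.camera("scene")
T={10:(352,270,388,336),22:(392,225,430,345),12:(434,255,468,336),19:(474,230,508,333)}
for k,r in T.items():
    m=spmask(im,r); c,y,L,S=rect("top",m,.006)
    p=np.argwhere(m)[:,::-1]; w=ray("top",p,.006)[:,:2]*1000
    u=np.array([np.cos(np.radians(y)),np.sin(np.radians(y))]); t=(w-c)@u
    n=np.array([-u[1],u[0]]); lat=(w-c)@n; sel=(abs(t)<38)&(abs(lat)<15)
    a,b=np.polyfit(t[sel],lat[sel],1)
    print(k,"shank centre",(c+b*n).round(1),"yaw",round(y+np.degrees(np.arctan(a)),1), "jaw/ring widths", [round(np.ptp(lat[q])) for q in (t>L/2-25,t<-L/2+25)])
for n,I,roi in(("top",im,(160,270,320,330)),("scene",s,(240,270,380,430))):
    d=I.astype(int)
    red=((d[...,0]>120)&(d[...,1]<60)&(d[...,2]<60)); wh=(d.min(-1)>150)&(np.ptp(d,axis=-1)<25)
    q=np.zeros(red.shape,np.uint8); q[roi[1]:roi[3],roi[0]:roi[2]]=255
    R=[]
    for c,m in(("red",red*q),("white",wh*q)):
        m=cv2.morphologyEx(m.astype(np.uint8),cv2.MORPH_OPEN,np.ones((5,5))); R.append(rect(n,m,.016)); print(n,c,*R[-1])
    e=R[1][0]-R[0][0]; print("mid",(R[0][0]+R[1][0])/2,"len",np.linalg.norm(e),"dir",np.degrees(np.arctan2(e[1],e[0])))
E
```

```text
10 shank centre [488.  -61.7] yaw 16.9 jaw/ring widths [16, 26]
22 shank centre [ 530.  -160.4] yaw 176.3 jaw/ring widths [37, 52]
12 shank centre [ 503.8 -262.3] yaw 10.6 jaw/ring widths [33, 23]
19 shank centre [ 542.3 -359.9] yaw 179.4 jaw/ring widths [47, 32]
top red [503.8 107.5] 90.5 22.0 22.0
top white [484.2 399.9] 90.5 20.0 17.0
mid [494.  253.7] len 293.05615 dir 93.83488
scene red [503.3 107.3] 33.9 21.0 20.0
scene white [484.4 401.2] 127.5 22.0 19.0
mid [493.84998 254.25   ] len 294.5071 dir 93.67948
```

```bash
cat >> h.py <<'E'
from scipy.spatial.transform import Rotation as Ro
def to(*targets):
    "targets x,y,z (mm), yaw (deg) of tool x -> turn & shift from present pose"
    o=status.get_obs(); R0=Ro.from_quat(o['ee_rot'])
    print("t",round(o['clock'],2),"pos",(o['position']*1000).round(1),"yaw",round(np.degrees(np.arctan2(*R0.as_matrix()[1::-1,0])),2),"q7",round(o['joint_pos'][6],2),"F",o['ft_force'].round(1),"grip",round(o['grip_width'],3),round(o['grasp_force'],1))
    for x,y,z,a in targets:
        Rt=Ro.from_euler('z',a,degrees=True)*Ro.from_rotvec([np.pi,0,0])
        print((R0.inv()*Rt).as_rotvec(degrees=True).round(2), R0.inv().apply(np.array([x,y,z])/1000-o['position']).round(4))
E
python3 -c "
from h import *
to((542,-360,100,-.6),(542,-360,30,-.6),(542,-360,20,-.6))"
```

```text
t 0.3 pos [ 147.8 -607.2  224. ] yaw 13.68 q7 -0.09 F [-1.1 -0.9 -0. ] grip 1.0 0.0
[-0.02  0.   14.28] [ 0.4415 -0.1469  0.124 ]
[-0.02  0.   14.28] [ 0.4415 -0.1468  0.194 ]
[-0.02  0.   14.28] [ 0.4415 -0.1468  0.204 ]
```

play_rows:
  plan: [0, 0, 14.3, 0.4415, -0.147, 0.124, 0.6, 0, 0, 14.3, 0.4415, -0.147, 0.124, 0.6, 0, 0, 14.3, 0.4415, -0.147, 0.124, 0.6, 0, 0, 14.3, 0.4415, -0.147, 0.124, 0.6, 0, 0, 14.3, 0.4415, -0.147, 0.124, 0.6, 0, 0, 14.3, 0.4415, -0.147, 0.124, 0.6, 0, 0, 14.3, 0.4415, -0.147, 0.124, 0.6, 0, 0, 14.3, 0.4415, -0.147, 0.124, 0.6, 0, 0, 14.3, 0.4415, -0.147, 0.124, 0.6, 0, 0, 14.3, 0.4415, -0.147, 0.124, 0.6, 0, 0, 14.3, 0.4415, -0.147, 0.15, 0.6, 0, 0, 14.3, 0.4415, -0.147, 0.17, 0.6, 0, 0, 14.3, 0.4415, -0.147, 0.185, 0.6, 0, 0, 14.3, 0.4415, -0.147, 0.194, 0.6, 0, 0, 14.3, 0.4415, -0.147, 0.194, 0.6]
  squeeze: 60

```text
clock: 2.17
position: [0.5418, -0.36, 0.0297]
ee_rot: [1.0, -0.005, -0.0, -0.0]
ft_force: [0.1, 0.4, 0.5]
grip_width: 0.598
grasp_force: 0.0
```

```bash
python3 -c "
from h import *
to((542,-360,19,-.6),(542,-360,16,-.6))
a=viewer.camera('top')[200:360,400:600];b=viewer.camera('scene')[80:240,340:540]
cv2.imwrite('pics/a.png',cv2.resize(np.vstack([a,b]),None,fx=1.8,fy=1.8,interpolation=2)[:,:,::-1])"
```

```text
t 2.17 pos [ 541.8 -360.    29.7] yaw -0.62 q7 -1.17 F [0.1 0.4 0.5] grip 0.598 0.0
[-0.02  0.04 -0.02] [0.0002 0.     0.0107]
[-0.02  0.04 -0.02] [0.0002 0.     0.0137]
```

View pics/a.png

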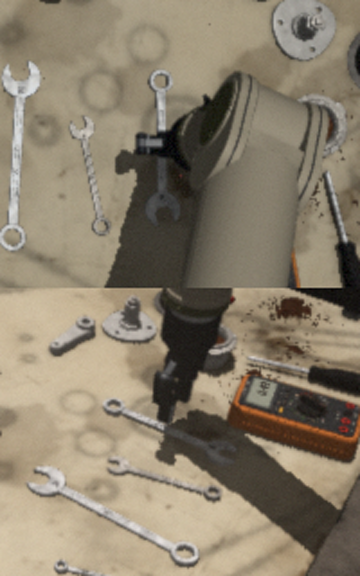

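The gripper straddles the 19 spanner's shank at mid-length. I'll lower, close and lift.

play_rows:
  plan: [0, 0, 0, 0, 0, 0.006, 0.6, 0, 0, 0, 0, 0, 0.011, 0.6, 0, 0, 0, 0, 0, 0.012, 0.3, 0, 0, 0, 0, 0, 0.012, 0.0, 0, 0, 0, 0, 0, 0.012, 0.0, 0, 0, 0, 0, 0, 0.012, 0.0, 0, 0, 0, 0, 0, 0.012, 0.0, 0, 0, 0, 0, 0, 0.012, 0.0, 0, 0, 0, 0, 0, 0.012, 0.0]

```text
clock: 3.4
position: [0.5421, -0.3601, 0.0183]
ee_rot: [1.0, -0.005, 0.0, 0.0]
ft_force: [0.5, 0.4, 0.5]
grip_width: -0.003
grasp_force: 0.0
```

```bash
python3 -c "
from h import *
to((542,-360,120,-.6),(496,223,120,3.75))"
```

```text
t 3.4 pos [ 542.1 -360.1   18.3] yaw -0.62 q7 -1.17 F [0.5 0.4 0.5] grip -0.003 0.0
[ 0.01 -0.01 -0.02] [-1.000e-04 -0.000e+00 -1.017e-01]
[ 0.01 -0.01 -4.37] [-0.0524 -0.5825 -0.1018]
```

play_rows:
  plan: [0, 0, 0, 0, 0, -0.01, 0.5, 0, 0, 0, 0, 0, -0.01, 0.5, 0, 0, 0, 0, 0, -0.01, 0.5, 0, 0, 0, 0, 0, 0.0, 0.5, 0, 0, 0, 0, 0, 0.0035, 0.5, 0, 0, 0, 0, 0, 0.0035, 0.25, 0, 0, 0, 0, 0, 0.0035, 0.25, 0, 0, 0, 0, 0, 0.0035, 0, 0, 0, 0, 0, 0, 0.0035, 0, 0, 0, 0, 0, 0, 0.0035, 0, 0, 0, 0, 0, 0, 0.0035, 0, 0, 0, 0, 0, 0, 0.0035, 0]

```text
clock: 4.9
position: [0.5421, -0.36, 0.0148]
ee_rot: [1.0, -0.005, 0.0, 0.0]
ft_force: [0.2, -0.0, 0.0]
grip_width: -0.001
grasp_force: 0.0
```

```bash
python3 -c "
from h import *
to((542,-360,120,-.6),(496,223,120,3.75))
b=viewer.camera('scene')[100:220,400:520]
cv2.imwrite('pics/b.png',cv2.resize(b,None,fx=4,fy=4,interpolation=2)[:,:,::-1])"
```

```text
t 4.9 pos [ 542.1 -360.    14.8] yaw -0.62 q7 -1.17 F [ 0.2 -0.   0. ] grip -0.001 0.0
[ 0.   -0.   -0.02] [-1.000e-04 -0.000e+00 -1.052e-01]
[ 0.   -0.   -4.37] [-0.0524 -0.5825 -0.1053]
```

View pics/b.png

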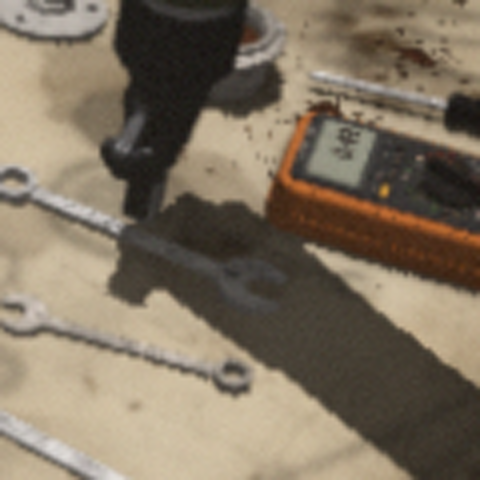

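```bash
python3 -c "
from h import *
m=viewer.camera_model('scene');K=np.array([[m['fx'],0,m['cx']],[0,m['fy'],m['cy']],[0,0,1]])
P=np.array([[.542,-.36,z] for z in (0,.01,.02,.03)]+[[.542,-.38,0.]])
p=cv2.projectPoints(P,cv2.Rodrigues(m['R'])[0],m['t'],K,m['D'])[0].reshape(-1,2)
print(p.round(1), ((p-[400,100])*4).round())
print(ray('scene',[[434.5,152.5]],0.)*1000)"
```

```text
[[432.7 160. ]
 [433.3 157.1]
 [433.9 154.2]
 [434.5 151.2]
 [436.  155.8]] [[131. 240.]
 [133. 228.]
 [136. 217.]
 [138. 205.]
 [144. 223.]]
[[ 551.20900432 -390.15839107    0.        ]]
```

play_rows:
  plan: [0, 0, 0, 0, 0, 0.001, 0, 0, 0, 0, 0, 0, 0.002, 0, 0, 0, 0, 0, 0, 0.003, 0, 0, 0, 0, 0, 0, 0.003, 0]

```text
clock: 5.45
position: [0.542, -0.36, 0.0116]
ee_rot: [1.0, -0.005, -0.0, -0.0]
ft_force: [-0.2, 0.2, 0.7]
grip_width: 0.002
grasp_force: 0.0
```

play_rows:
  plan: [0, 0, 0, 0, 0, 0.001, 0, 0, 0, 0, 0, 0, 0.002, 0, 0, 0, 0, 0, 0, 0.002, 0]

```text
clock: 5.82
position: [0.542, -0.36, 0.0096]
ee_rot: [1.0, -0.005, -0.0, -0.0]
ft_force: [-0.1, 0.6, -0.6]
grip_width: 0.005
grasp_force: 0.0
```

play_rows:
  plan: [0, 0, 0, 0, 0, 0.001, 0, 0, 0, 0, 0, 0, 0.002, 0, 0, 0, 0, 0, 0, 0.002, 0]

```text
clock: 6.2
position: [0.542, -0.36, 0.0076]
ee_rot: [1.0, -0.005, -0.0, -0.0]
ft_force: [0.4, 0.5, 0.2]
grip_width: -0.002
grasp_force: 0.0
```

```bash
python3 -c "
from h import *
b=viewer.camera('scene')[110:200,390:480];a=viewer.camera('top')[240:330,440:530]
cv2.imwrite('pics/c.png',cv2.resize(np.hstack([b,a]),None,fx=4.4,fy=5,interpolation=2)[:,:,::-1])"
```

```text
(no output)
```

View pics/c.png

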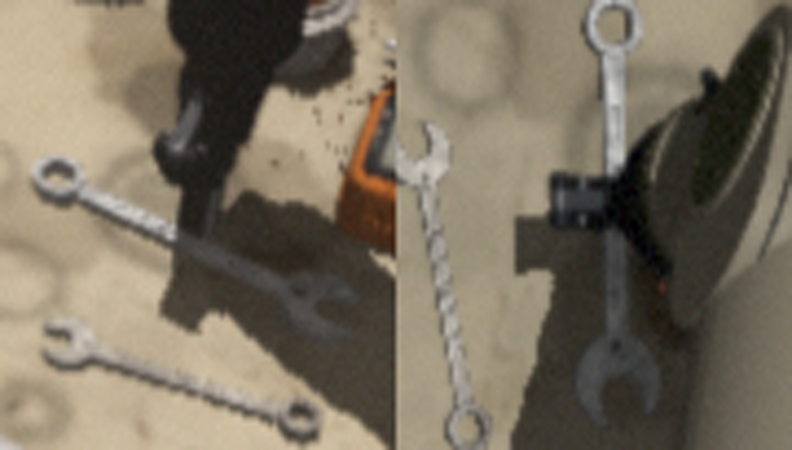

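play_rows:
  plan: [0, 0, 0, 0, 0, 0.001, 0, 0, 0, 0, 0, 0, 0.002, 0, 0, 0, 0, 0, 0, 0.002, 0]

```text
clock: 6.68
position: [0.542, -0.36, 0.0056]
ee_rot: [1.0, -0.005, -0.0, 0.0]
ft_force: [-0.3, -1.2, 0.2]
grip_width: -0.001
grasp_force: 0.0
```

play_rows:
  plan: [0, 0, 0, 0, 0, 0.001, 0, 0, 0, 0, 0, 0, 0.002, 0, 0, 0, 0, 0, 0, 0.002, 0]

```text
clock: 7.05
position: [0.542, -0.36, 0.0036]
ee_rot: [1.0, -0.005, -0.0, -0.0]
ft_force: [0.5, -0.1, -0.7]
grip_width: -0.0
grasp_force: 0.0
```

play_rows:
  plan: [0, 0, 0, 0, 0, 0.001, 0, 0, 0, 0, 0, 0, 0.002, 0, 0, 0, 0, 0, 0, 0.002, 0]

```text
clock: 7.42
position: [0.542, -0.36, 0.0016]
ee_rot: [1.0, -0.005, -0.0, 0.0]
ft_force: [0.1, -0.5, -0.2]
grip_width: -0.001
grasp_force: 0.0
```

play_rows:
  plan: [0, 0, 0, 0, 0, 0.001, 0, 0, 0, 0, 0, 0, 0.002, 0, 0, 0, 0, 0, 0, 0.002, 0]

```text
clock: 7.8
position: [0.542, -0.36, -0.0004]
ee_rot: [1.0, -0.005, -0.0, 0.0]
ft_force: [-0.2, -0.8, -0.1]
grip_width: 0.004
grasp_force: 0.0
```

```bash
python3 -c "
from h import *
to()
m=viewer.camera_model('scene')
b=viewer.camera('scene')[125:185,405:465]
print(manip.__dict__.keys() if hasattr(manip,'__dict__') else dir(manip))
cv2.imwrite('pics/d.png',cv2.resize(b,None,fx=9,fy=9,interpolation=0)[:,:,::-1])"
```

```text
t 7.8 pos [ 5.42e+02 -3.60e+02 -4.00e-01] yaw -0.62 q7 -1.17 F [-0.2 -0.8 -0.1] grip 0.004 0.0
dict_keys([])
```

View pics/d.png

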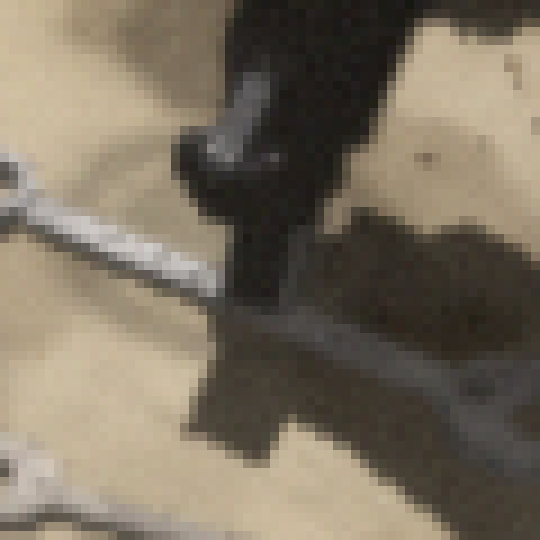

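The fingertips (px 433,158) sit right at the top of the shank. So the real tips are about 6 mm above the reported TCP z, not 14 mm below it. I'll use that measured offset and go down to TCP z of about -5 mm.

play_rows:
  plan: [0, 0, 0, 0, 0, -0.005, 0.4, 0, 0, 0, 0, 0, -0.005, 0.4, 0, 0, 0, 0, 0, -0.005, 0.4, 0, 0, 0, 0, 0, 0.0, 0.4, 0, 0, 0, 0, 0, 0.004, 0.4, 0, 0, 0, 0, 0, 0.0045, 0.2, 0, 0, 0, 0, 0, 0.0045, 0.2, 0, 0, 0, 0, 0, 0.0045, 0, 0, 0, 0, 0, 0, 0.0045, 0, 0, 0, 0, 0, 0, 0.0045, 0, 0, 0, 0, 0, 0, 0.0045, 0, 0, 0, 0, 0, 0, 0.0045, 0]

```text
clock: 9.35
position: [0.5422, -0.3601, -0.0046]
ee_rot: [1.0, -0.005, 0.0, 0.0]
ft_force: [-1.6, -0.1, 3.0]
grip_width: 0.138
grasp_force: 59.1
```

play_rows:
  plan: [0, 0, 0, 0, 0, -0.03, 0, 0, 0, 0, 0, 0, -0.08, 0, 0, 0, 0, 0, 0, -0.12, 0, 0, 0, -4.4, -0.0524, -0.5825, -0.12, 0, 0, 0, -4.4, -0.0524, -0.5825, -0.12, 0, 0, 0, -4.4, -0.0524, -0.5825, -0.12, 0, 0, 0, -4.4, -0.0524, -0.5825, -0.12, 0, 0, 0, -4.4, -0.0524, -0.5825, -0.12, 0, 0, 0, -4.4, -0.0524, -0.5825, -0.12, 0, 0, 0, -4.4, -0.0524, -0.5825, -0.12, 0, 0, 0, -4.4, -0.0524, -0.5825, -0.12, 0, 0, 0, -4.4, -0.0524, -0.5825, -0.12, 0, 0, 0, -4.4, -0.0524, -0.5825, -0.12, 0, 0, 0, -4.4, -0.0524, -0.5825, -0.12, 0, 0, 0, -4.4, -0.0524, -0.5825, -0.12, 0, 0, 0, -4.4, -0.0524, -0.5825, -0.08, 0, 0, 0, -4.4, -0.0524, -0.5825, -0.08, 0, 0, 0, -4.4, -0.0524, -0.5825, -0.08, 0]

```text
clock: 11.6
position: [0.4965, 0.2224, 0.0762]
ee_rot: [0.999, 0.032, 0.0, -0.0]
ft_force: [0.1, 1.3, -1.9]
grip_width: 0.139
grasp_force: 59.0
```

```bash
python3 -c "
from h import *
to((496,223.1,40,3.75),(496,223.1,25.5,3.75),(503.8,-262.3,100,10.6))
b=viewer.camera('scene')[220:440,220:440];a=viewer.camera('top')[230:340,160:320]
cv2.imwrite('pics/e.png',np.hstack([cv2.resize(b,(440,440)),cv2.resize(a,(352,440))])[:,:,::-1])"
```

```text
t 11.6 pos [496.5 222.4  76.2] yaw 3.71 q7 -2.18 F [ 0.1  1.3 -1.9] grip 0.139 59.0
[-0.   -0.03 -0.04] [-0.0005 -0.0007  0.0362]
[-0.   -0.03 -0.04] [-0.0005 -0.0007  0.0507]
[ 0.   -0.03 -6.89] [-0.0241  0.4842 -0.0238]
```

View pics/e.png

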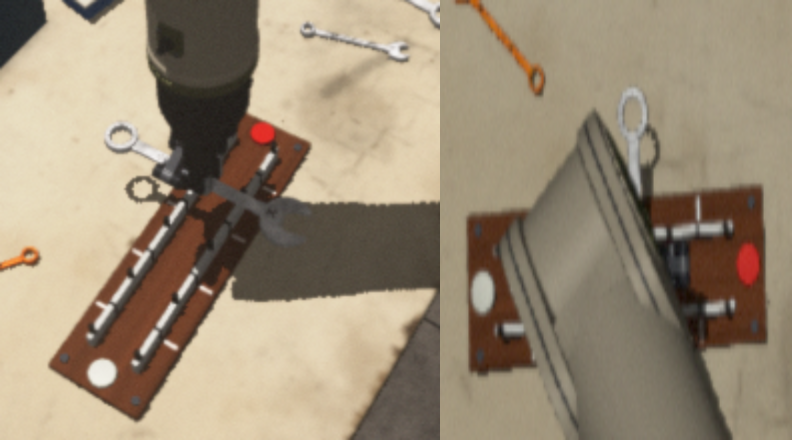

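play_rows:
  plan: [0, 0, 0, -0.0005, -0.0007, 0.02, 0, 0, 0, 0, -0.0005, -0.0007, 0.036, 0, 0, 0, 0, -0.0005, -0.0007, 0.046, 0, 0, 0, 0, -0.0005, -0.0007, 0.0512, 0, 0, 0, 0, -0.0005, -0.0007, 0.0512, 0, 0, 0, 0, -0.0005, -0.0007, 0.0512, 0.2, 0, 0, 0, -0.0005, -0.0007, 0.0512, 0.38, 0, 0, 0, -0.0005, -0.0007, 0.0512, 0.38, 0, 0, 0, -0.0005, -0.0007, 0.0512, 0.38, 0, 0, 0, -0.0005, -0.0007, 0.03, 0.38, 0, 0, 0, -0.0005, -0.0007, -0.024, 0.38]

```text
clock: 13.08
position: [0.4939, 0.2228, 0.0979]
ee_rot: [0.999, 0.033, -0.002, 0.001]
ft_force: [-0.2, 0.8, 0.5]
grip_width: 0.382
grasp_force: 0.0
```

```bash
python3 -c "
from h import *
to((503.8,-262.3,100,10.6),(503.8,-262.3,15,10.6),(503.8,-262.3,-4.7,10.6))"
```

```text
t 13.07 pos [493.9 222.8  97.9] yaw 3.78 q7 -2.17 F [-0.2  0.8  0.5] grip 0.382 0.0
[ 0.05  0.27 -6.82] [-0.0221  0.4847 -0.0014]
[ 0.05  0.27 -6.82] [-0.0217  0.4846  0.0836]
[ 0.05  0.27 -6.82] [-0.0216  0.4846  0.1033]
```

play_rows:
  plan: [0, 0, -6.9, -0.0236, 0.485, 0, 0.45, 0, 0, -6.9, -0.0236, 0.485, 0, 0.45, 0, 0, -6.9, -0.0236, 0.485, 0, 0.45, 0, 0, -6.9, -0.0236, 0.485, 0, 0.45, 0, 0, -6.9, -0.0236, 0.485, 0, 0.45, 0, 0, -6.9, -0.0236, 0.485, 0, 0.45, 0, 0, -6.9, -0.0236, 0.485, 0, 0.45, 0, 0, -6.9, -0.0236, 0.485, 0, 0.45, 0, 0, -6.9, -0.0236, 0.485, 0, 0.45, 0, 0, -6.9, -0.0236, 0.485, 0.04, 0.45, 0, 0, -6.9, -0.0236, 0.485, 0.07, 0.45, 0, 0, -6.9, -0.0236, 0.485, 0.08, 0.45, 0, 0, -6.9, -0.0236, 0.485, 0.08, 0.45, 0, 0, -6.9, -0.0236, 0.485, 0.08, 0.45]

```text
clock: 14.82
position: [0.5048, -0.262, 0.0206]
ee_rot: [0.996, 0.093, 0.001, 0.001]
ft_force: [-0.4, 0.4, -0.6]
grip_width: 0.447
grasp_force: 0.0
```

```bash
python3 -c "
from h import *
to((503.8,-262.3,-4.7,10.6),(492,284.9,120,3.75))
im=viewer.camera('top')
m=spmask(im,(180,225,300,345)); 
b=viewer.camera('scene')[140:440,200:480];a=im[230:340,160:320]
cv2.imwrite('pics/f.png',np.hstack([cv2.resize(b,(420,450)),cv2.resize(a,(380,450))])[:,:,::-1])"
```

```text
t 14.82 pos [ 504.8 -262.    20.6] yaw 10.7 q7 -1.11 F [-0.4  0.4 -0.6] grip 0.447 0.0
[ 0.07 -0.09  0.1 ] [-0.001   0.0001  0.0253]
[ 0.07 -0.1   6.95] [ 0.0891 -0.5396 -0.1   ]
```

View pics/f.png

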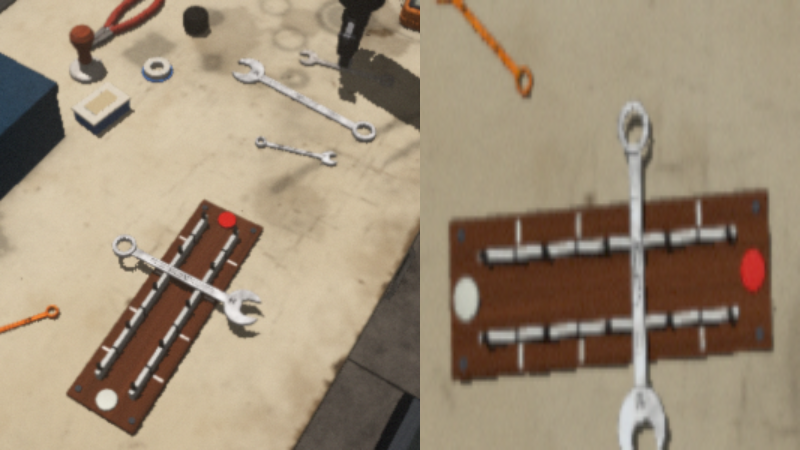

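Spanner 19 lies neatly in its slot, across both bars. Now 12.

play_rows:
  plan: [0, 0, 0, -0.001, 0, 0.015, 0.45, 0, 0, 0, -0.001, 0, 0.023, 0.45, 0, 0, 0, -0.001, 0, 0.0253, 0.45, 0, 0, 0, -0.001, 0, 0.0253, 0.2, 0, 0, 0, -0.001, 0, 0.0253, 0.1, 0, 0, 0, -0.001, 0, 0.0253, 0, 0, 0, 0, -0.001, 0, 0.0253, 0, 0, 0, 0, -0.001, 0, 0.0253, 0, 0, 0, 0, -0.001, 0, 0.0253, 0, 0, 0, 0, -0.001, 0, 0.0253, 0]

```text
clock: 16.18
position: [0.5031, -0.2621, -0.0058]
ee_rot: [0.996, 0.093, 0.0, 0.0]
ft_force: [-0.3, 0.4, 6.0]
grip_width: 0.088
grasp_force: 59.2
```

```bash
python3 -c "
from h import *
to((492,284.9,120,3.75),(492,284.9,50,3.75))"
```

```text
t 16.18 pos [ 503.1 -262.1   -5.8] yaw 10.68 q7 -1.12 F [-0.3  0.4  6. ] grip 0.088 59.2
[ 0.02 -0.03  6.93] [ 0.0905 -0.5395 -0.126 ]
[ 0.02 -0.03  6.93] [ 0.0905 -0.5396 -0.056 ]
```

play_rows:
  plan: [0, 0, 0, 0, 0, -0.04, 0, 0, 0, 0, 0, 0, -0.09, 0, 0, 0, 0, 0, 0, -0.126, 0, 0, 0, 6.9, 0.0905, -0.5395, -0.126, 0, 0, 0, 6.9, 0.0905, -0.5395, -0.126, 0, 0, 0, 6.9, 0.0905, -0.5395, -0.126, 0, 0, 0, 6.9, 0.0905, -0.5395, -0.126, 0, 0, 0, 6.9, 0.0905, -0.5395, -0.126, 0, 0, 0, 6.9, 0.0905, -0.5395, -0.126, 0, 0, 0, 6.9, 0.0905, -0.5395, -0.126, 0, 0, 0, 6.9, 0.0905, -0.5395, -0.126, 0, 0, 0, 6.9, 0.0905, -0.5395, -0.126, 0, 0, 0, 6.9, 0.0905, -0.5395, -0.126, 0, 0, 0, 6.9, 0.0905, -0.5395, -0.126, 0, 0, 0, 6.9, 0.0905, -0.5395, -0.08, 0, 0, 0, 6.9, 0.0905, -0.5395, -0.07, 0, 0, 0, 6.9, 0.0905, -0.5395, -0.07, 0, 0, 0, 6.9, 0.0905, -0.5395, -0.07, 0]

```text
clock: 18.42
position: [0.4927, 0.2851, 0.0654]
ee_rot: [0.999, 0.033, 0.001, -0.0]
ft_force: [-0.1, -0.4, -0.4]
grip_width: 0.091
grasp_force: 58.9
```

```bash
python3 -c "
from h import *
to((492,284.9,24,3.75),(492,284.9,100,3.75),(530,-160.4,100,-3.7),(530,-160.4,20,-3.7))"
```

```text
t 18.43 pos [492.7 285.1  65.4] yaw 3.75 q7 -2.32 F [-0.1 -0.4 -0.4] grip 0.091 58.9
[-0.04 -0.1  -0.  ] [-0.0007  0.0001  0.0414]
[-0.04 -0.1  -0.  ] [-0.0006  0.0001 -0.0346]
[-0.04 -0.1   7.45] [ 0.0082  0.4469 -0.0349]
[-0.04 -0.1   7.45] [0.0081 0.447  0.0451]
```

play_rows:
  plan: [0, 0, 0, -0.0007, 0, 0.02, 0, 0, 0, 0, -0.0007, 0, 0.036, 0, 0, 0, 0, -0.0007, 0, 0.0414, 0, 0, 0, 0, -0.0007, 0, 0.0414, 0, 0, 0, 0, -0.0007, 0, 0.0414, 0.15, 0, 0, 0, -0.0007, 0, 0.0414, 0.33, 0, 0, 0, -0.0007, 0, 0.0414, 0.33, 0, 0, 0, -0.0007, 0, 0.0414, 0.33, 0, 0, 0, -0.0007, 0, 0.02, 0.33, 0, 0, 0, -0.0007, 0, -0.035, 0.33, 0, 0, 7.4, 0.008, 0.447, -0.035, 0.5, 0, 0, 7.4, 0.008, 0.447, -0.035, 0.5, 0, 0, 7.4, 0.008, 0.447, -0.035, 0.5, 0, 0, 7.4, 0.008, 0.447, -0.035, 0.5, 0, 0, 7.4, 0.008, 0.447, -0.035, 0.5, 0, 0, 7.4, 0.008, 0.447, -0.035, 0.5, 0, 0, 7.4, 0.008, 0.447, -0.035, 0.5, 0, 0, 7.4, 0.008, 0.447, -0.035, 0.5, 0, 0, 7.4, 0.008, 0.447, 0.01, 0.5, 0, 0, 7.4, 0.008, 0.447, 0.045, 0.5]

```text
clock: 20.92
position: [0.5297, -0.1598, 0.0191]
ee_rot: [1.0, -0.031, 0.001, -0.0]
ft_force: [0.1, -0.0, -0.2]
grip_width: 0.499
grasp_force: 0.0
```

play_rows:
  plan: [0, 0, 0, 0, 0, 0, 0.5, 0, 0, 0, 0, 0, 0, 0.5]

```text
clock: 21.18
position: [0.5305, -0.1602, 0.0209]
ee_rot: [1.0, -0.031, 0.001, 0.0]
ft_force: [-0.2, 0.2, 0.3]
grip_width: 0.502
grasp_force: 0.0
```

```bash
python3 -c "
from h import *
to((530,-160.4,-4.9,-3.7),(500.1,161.2,120,3.75))
im=viewer.camera('top')
b=viewer.camera('scene')[140:440,200:480];a=im[220:350,160:440]
cv2.imwrite('pics/g.png',np.hstack([cv2.resize(b,(330,350)),cv2.resize(a,(470,350))])[:,:,::-1])"
```

```text
t 21.18 pos [ 530.5 -160.2   20.9] yaw -3.57 q7 -1.57 F [-0.2  0.2  0.3] grip 0.502 0.0
[ 0.01 -0.13  0.13] [-0.0005  0.0003  0.0258]
[ 0.02 -0.13 -7.32] [-0.0501 -0.3188 -0.0993]
```

View pics/g.png

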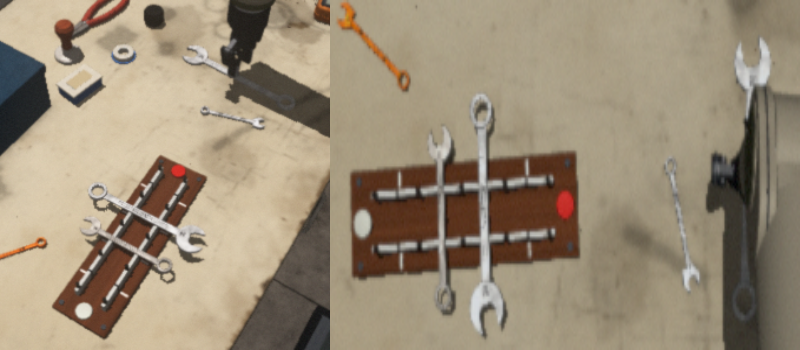

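Spanner 12 is placed well beside 19. Next I grip 22; it's heavier, so I'll squeeze harder.

play_rows:
  plan: [0, 0, 0, -0.0005, 0, 0.015, 0.5, 0, 0, 0, -0.0005, 0, 0.023, 0.5, 0, 0, 0, -0.0005, 0, 0.0255, 0.5, 0, 0, 0, -0.0005, 0, 0.0255, 0.25, 0, 0, 0, -0.0005, 0, 0.0255, 0.15, 0, 0, 0, -0.0005, 0, 0.0255, 0, 0, 0, 0, -0.0005, 0, 0.0255, 0, 0, 0, 0, -0.0005, 0, 0.0255, 0, 0, 0, 0, -0.0005, 0, 0.0255, 0, 0, 0, 0, -0.0005, 0, 0.0255, 0]
  squeeze: 80

```text
clock: 22.52
position: [0.529, -0.1606, -0.0062]
ee_rot: [1.0, -0.032, 0.0, 0.0]
ft_force: [-2.1, 0.6, 4.7]
grip_width: 0.158
grasp_force: 78.5
```

```bash
python3 -c "
from h import *
to((500.1,161.2,120,3.75),(500.1,161.2,50,3.75))"
```

```text
t 22.52 pos [ 529.  -160.6   -6.2] yaw -3.62 q7 -1.58 F [-2.1  0.6  4.7] grip 0.158 78.5
[ 0.01 -0.03 -7.37] [-0.0491 -0.3193 -0.1263]
[ 0.01 -0.03 -7.37] [-0.0491 -0.3193 -0.0563]
```

play_rows:
  plan: [0, 0, 0, 0, 0, -0.04, 0, 0, 0, 0, 0, 0, -0.09, 0, 0, 0, 0, 0, 0, -0.126, 0, 0, 0, -7.4, -0.05, -0.3195, -0.126, 0, 0, 0, -7.4, -0.05, -0.3195, -0.126, 0, 0, 0, -7.4, -0.05, -0.3195, -0.126, 0, 0, 0, -7.4, -0.05, -0.3195, -0.126, 0, 0, 0, -7.4, -0.05, -0.3195, -0.126, 0, 0, 0, -7.4, -0.05, -0.3195, -0.126, 0, 0, 0, -7.4, -0.05, -0.3195, -0.126, 0, 0, 0, -7.4, -0.05, -0.3195, -0.09, 0, 0, 0, -7.4, -0.05, -0.3195, -0.07, 0, 0, 0, -7.4, -0.05, -0.3195, -0.07, 0, 0, 0, -7.4, -0.05, -0.3195, -0.07, 0]

```text
clock: 24.28
position: [0.4998, 0.1605, 0.0642]
ee_rot: [0.999, 0.032, 0.0, 0.0]
ft_force: [-0.1, -0.0, -1.1]
grip_width: 0.158
grasp_force: 78.9
```

```bash
python3 -c "
from h import *
to((499.5,161.2,23.5,3.75),(499.5,161.2,100,3.75),(488,-61.7,100,16.9),(488,-61.7,20,16.9))"
```

```text
t 24.27 pos [499.8 160.5  64.2] yaw 3.69 q7 -2.08 F [-0.1 -0.  -1.1] grip 0.158 78.9
[ 0.01 -0.05 -0.06] [-0.0003 -0.0008  0.0407]
[ 0.01 -0.05 -0.06] [-0.0002 -0.0007 -0.0358]
[  0.02  -0.05 -13.21] [-0.026   0.221  -0.0358]
[  0.02  -0.05 -13.21] [-0.0261  0.2209  0.0442]
```

play_rows:
  plan: [0, 0, 0, -0.0003, -0.0008, 0.02, 0, 0, 0, 0, -0.0003, -0.0008, 0.036, 0, 0, 0, 0, -0.0003, -0.0008, 0.0407, 0, 0, 0, 0, -0.0003, -0.0008, 0.0407, 0, 0, 0, 0, -0.0003, -0.0008, 0.0407, 0.25, 0, 0, 0, -0.0003, -0.0008, 0.0407, 0.4, 0, 0, 0, -0.0003, -0.0008, 0.0407, 0.4, 0, 0, 0, -0.0003, -0.0008, 0.0407, 0.4, 0, 0, 0, -0.0003, -0.0008, 0.02, 0.4, 0, 0, 0, -0.0003, -0.0008, -0.035, 0.4, 0, 0, -13.2, -0.026, 0.221, -0.035, 0.4, 0, 0, -13.2, -0.026, 0.221, -0.035, 0.4, 0, 0, -13.2, -0.026, 0.221, -0.035, 0.4, 0, 0, -13.2, -0.026, 0.221, -0.035, 0.4, 0, 0, -13.2, -0.026, 0.221, -0.035, 0.4, 0, 0, -13.2, -0.026, 0.221, 0.01, 0.4, 0, 0, -13.2, -0.026, 0.221, 0.035, 0.4, 0, 0, -13.2, -0.026, 0.221, 0.044, 0.4, 0, 0, -13.2, -0.026, 0.221, 0.044, 0.4, 0, 0, -13.2, -0.026, 0.221, 0.044, 0.4]

```text
clock: 26.78
position: [0.4886, -0.0605, 0.0205]
ee_rot: [0.989, 0.148, 0.001, 0.0]
ft_force: [0.5, 0.5, -0.4]
grip_width: 0.401
grasp_force: 0.0
```

```bash
python3 -c "
from h import *
to((488,-61.7,-4.8,16.9))
im=viewer.camera('top')
b=viewer.camera('scene')[140:440,200:480];a=im[220:350,160:440]
cv2.imwrite('pics/i.png',np.hstack([cv2.resize(b,(330,350)),cv2.resize(a,(470,350))])[:,:,::-1])"
```

```text
t 26.77 pos [488.6 -60.5  20.5] yaw 17.0 q7 -1.4 F [ 0.5  0.5 -0.4] grip 0.401 0.0
[ 0.05 -0.09  0.1 ] [-0.0009  0.0009  0.0253]
```

View pics/i.png

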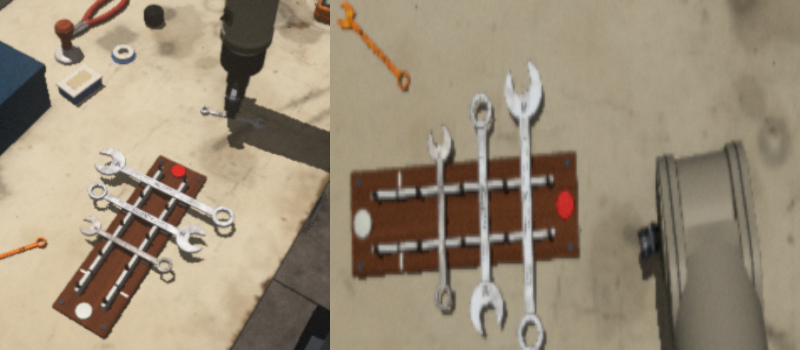

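Spanner 22 is in place beside the red disc. The last one is 10.

play_rows:
  plan: [0, 0, 0, -0.0008, 0.0009, 0.015, 0.4, 0, 0, 0, -0.0008, 0.0009, 0.023, 0.4, 0, 0, 0, -0.0008, 0.0009, 0.0253, 0.4, 0, 0, 0, -0.0008, 0.0009, 0.0253, 0.2, 0, 0, 0, -0.0008, 0.0009, 0.0253, 0.1, 0, 0, 0, -0.0008, 0.0009, 0.0253, 0, 0, 0, 0, -0.0008, 0.0009, 0.0253, 0, 0, 0, 0, -0.0008, 0.0009, 0.0253, 0, 0, 0, 0, -0.0008, 0.0009, 0.0253, 0, 0, 0, 0, -0.0008, 0.0009, 0.0253, 0]
  squeeze: 60

```text
clock: 28.12
position: [0.4874, -0.0619, -0.0055]
ee_rot: [0.989, 0.148, 0.0, 0.0]
ft_force: [-0.5, 0.3, 5.2]
grip_width: 0.053
grasp_force: 59.2
```

```bash
python3 -c "
from h import *
to((487.9,346.8,120,3.75),(487.9,346.8,50,3.75))"
```

```text
t 28.12 pos [487.4 -61.9  -5.5] yaw 16.98 q7 -1.42 F [-0.5  0.3  5.2] grip 0.053 59.2
[ 0.02 -0.03 13.23] [ 0.1199 -0.3907 -0.1256]
[ 0.02 -0.03 13.23] [ 0.1198 -0.3907 -0.0556]
```

play_rows:
  plan: [0, 0, 0, 0, 0, -0.04, 0, 0, 0, 0, 0, 0, -0.09, 0, 0, 0, 0, 0, 0, -0.126, 0, 0, 0, 13.2, 0.12, -0.3907, -0.126, 0, 0, 0, 13.2, 0.12, -0.3907, -0.126, 0, 0, 0, 13.2, 0.12, -0.3907, -0.126, 0, 0, 0, 13.2, 0.12, -0.3907, -0.126, 0, 0, 0, 13.2, 0.12, -0.3907, -0.126, 0, 0, 0, 13.2, 0.12, -0.3907, -0.126, 0, 0, 0, 13.2, 0.12, -0.3907, -0.126, 0, 0, 0, 13.2, 0.12, -0.3907, -0.126, 0, 0, 0, 13.2, 0.12, -0.3907, -0.126, 0, 0, 0, 13.2, 0.12, -0.3907, -0.09, 0, 0, 0, 13.2, 0.12, -0.3907, -0.07, 0, 0, 0, 13.2, 0.12, -0.3907, -0.07, 0, 0, 0, 13.2, 0.12, -0.3907, -0.07, 0]

```text
clock: 30.12
position: [0.4884, 0.3469, 0.0651]
ee_rot: [0.999, 0.033, 0.0, -0.0]
ft_force: [-0.1, 0.6, -0.8]
grip_width: 0.056
grasp_force: 59.0
```

```bash
python3 -c "
from h import *
to((487.7,346.8,24.1,3.75),(487.7,346.8,100,3.75),(460,-50,200,3.75))"
```

```text
t 30.12 pos [488.4 346.9  65.1] yaw 3.76 q7 -2.46 F [-0.1  0.6 -0.8] grip 0.056 59.0
[-0.03 -0.06  0.01] [-0.0007  0.0001  0.041 ]
[-0.03 -0.06  0.01] [-0.0006  0.0001 -0.0349]
[-0.03 -0.06  0.01] [-0.0542  0.3942 -0.1352]
```

play_rows:
  plan: [0, 0, 0, -0.0007, 0, 0.02, 0, 0, 0, 0, -0.0007, 0, 0.036, 0, 0, 0, 0, -0.0007, 0, 0.041, 0, 0, 0, 0, -0.0007, 0, 0.041, 0, 0, 0, 0, -0.0007, 0, 0.041, 0.15, 0, 0, 0, -0.0007, 0, 0.041, 0.33, 0, 0, 0, -0.0007, 0, 0.041, 0.33, 0, 0, 0, -0.0007, 0, 0.041, 0.33, 0, 0, 0, -0.0007, 0, 0.02, 0.33, 0, 0, 0, -0.0007, 0, -0.035, 0.33, 0, 0, 0, -0.0007, 0, -0.09, 0.33, 0, 0, 0, -0.0542, 0.3942, -0.135, 0.33, 0, 0, 0, -0.0542, 0.3942, -0.135, 0.33, 0, 0, 0, -0.0542, 0.3942, -0.135, 0.33, 0, 0, 0, -0.0542, 0.3942, -0.135, 0.33, 0, 0, 0, -0.0542, 0.3942, -0.135, 0.33, 0, 0, 0, -0.0542, 0.3942, -0.135, 0.33, 0, 0, 0, -0.0542, 0.3942, -0.135, 0.33, 0, 0, 0, -0.0542, 0.3942, -0.135, 0.33, 0, 0, 0, -0.0542, 0.3942, -0.135, 0.33]

```text
clock: 32.62
position: [0.46, -0.0488, 0.1999]
ee_rot: [0.999, 0.034, 0.001, 0.0]
ft_force: [0.0, 0.8, -0.2]
grip_width: 0.332
grasp_force: 0.0
```

```bash
python3 -c "
from h import *
to()
im=viewer.camera('top')
b=viewer.camera('scene')[180:460,200:480];a=im[220:350,160:340]
cv2.imwrite('pics/j.png',np.hstack([cv2.resize(b,(350,350)),cv2.resize(a,(450,325),interpolation=2)[:350].copy() if 0 else cv2.resize(a,(450,350))])[:,:,::-1])"
```

```text
t 32.62 pos [460.  -48.8 199.9] yaw 3.87 q7 -1.5 F [ 0.   0.8 -0.2] grip 0.332 0.0
```

View pics/j.png

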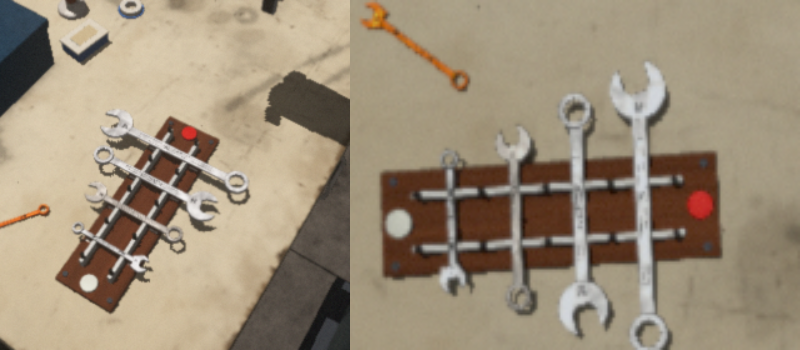

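All four spanners lie in order and centred over the bars, and the bystanders were not disturbed. I'm handing in.

```bash
python3 -c "
from workcell import manip
print(manip.hand_in())"
```

```text
the job is handed in; nothing more can be done
None
```

I put all four spanners on the rack in size order, with the 22 next to the red disc and the 10 next to the white disc, and handed in the job at about 33 s; the last camera view showed each centred in its slot, but the hand-in returned no verdict.

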